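# Film a glaze test tile on the turning banding wheel

## Robot

A 6-joint arm with a two-finger parallel gripper is mounted at the origin on the work surface. World frame = base frame: x ahead of the robot, y to its left, z up, the work surface at z = 0. Lengths are in mm, angles in rad, forces in N, time in s.
With the tool pointing down it reaches from about 350 to 850 mm from the base axis. Payload 8.1 kg.
Tool frame: the origin (TCP) lies between the finger pads, 19 mm behind the fingertips; this is the grasp point; z points along the fingers, y is the line along which they close (so a half turn about z gives the same grasp; the last joint's range is limited). The gripper opens to 93 mm and grips with 3 to 60 N. Pads are 15 mm wide; open, the fingers measure 128 mm over their backs; the gripper's body (75 mm by 188 mm) begins 65 mm behind the grasp point.
Start: joints at [1.191, 0.13, 1.488, -0, 1.523, -0.085], TCP at [174.307, 574.127, 237.435] pointing down, gripper open.
Joint ranges: [-2.96, 2.96], [-0.89, 2.26], [0.02, 2.5], [-1.34, 4.48], [0, 2.73], [-2.66, 2.66]. Speed limits (rad/s): [2.39, 2.39, 2.79, 3.14, 3.14, 3.14].

## Interface

Orientations are given as a unit quaternion [w, x, y, z].
In Python, from cell import r gives the robot as it stands.
- The arm moves only by the tool step_arm, never from a script. Its argument "moves" is a list of rows, each a list of 3 entries, a list of its own where there are three numbers: the shift along the tool's x, y, z as a fraction of full scale, then the turn about the tool's z as a fraction of full scale, then the opening, from 0 (shut) to 1 (fully open). In form: [[[tx, ty, tz], spin, grip], ...]. A call has 1 to 5 rows; each row shifts and turns the commanded pose from where the row before left it, along the tool's axes as they then stand; what a row does not reach is not made up. Full scale, the value 1, is 0.02 m for a shift and 4 degrees for a turn. A row lasts 1/12 s, in which the tool goes at most 41.7 mm and 7.16 degrees, less where a joint would pass 70% of its speed; a pose out of reach is approached as far as the arm can. A call with a number of a shift or a turn outside -1 to 1 is refused whole. A call with a gripper value outside its range is refused whole. The fingers move at their own pace and stop on an object; "force" is the grip in N (left out, the last holds). Time passes only in rows, so rows that do not move let the fingers close. It gives the time, the measured TCP pose, the force, the opening and the grip force at its end, in the units of the state.
- r.read_state(): the state, without advancing time (a new reading comes with each control period).
- r.get_image(name): name is "scene" or "top" or "wrist"; returns a dict with "img" (384x512x3 uint8, red, green, blue), "range_z" (384x512 float32, mm along the optical axis (not along the pixel's ray), 0 where there is no reading), "K" (3x3 intrinsics, pixels), "k1" (the pictures are not rectified: a ray, as slopes to the right and down, at radius r is drawn at 1 + k1 r^2 times it, then the intrinsics apply), "xyz" and "orientation" of the camera in the world. Camera axes: x right, y up, looking along -z (the intrinsics and any distortion apply to the point x, -y, -z); pixel columns grow to the right and rows downward; lengths in mm; the calibration is good to about 2 mm. A picture is of the moment at which its call begins.
- r.job_done(): hands the job in; it is judged then, once.
The state is a dict: "t": time; "qpos": joint angles; "joint_vel": joint speeds; "joint_torque": joint torques, N m; "position": TCP position; "eef_rot": TCP orientation; "contact_force": force on the tool from outside, world axes, zero at the start; "wrist_torque": the same for the moment, N m; "opening": finger opening in mm; "grasp_force": force on a finger pad.
Only numpy, scipy, OpenCV 4.12 (cv2) and the standard library are available. Lean on these libraries where they do the work, as an engineer would, in place of code of your own. Each camera call takes 0.05 s, during which the arm holds its last target. There are 200 camera calls.

## Task

We want to see how the glaze on the blue test tile catches the light as it goes round. Push the orange peg to set the banding wheel turning anticlockwise (seen from above) at about one turn in five seconds, never faster than one turn in two and a half, and let go; then, touching nothing, carry the gripper along above the blue tile on the freely turning wheel, its tool point 5 to 10 cm over the tile and within 2 cm of its centre, without a break for at least five seconds. Afterwards let the wheel run out or gently stop it by the peg, and finish with the wheel at rest, the three tiles where they lay on it, and everything else on the table left alone.

Things in the scene. Friction and masses are not known exactly. Their poses are not given: they have to be found in the camera images.
- wheel (a joint): angle of the banding wheel in rad, 0 at the start whatever its heading, growing anticlockwise seen from above; turns without end. Wheel 2.0 kg (nominal, varies by a quarter), inertia 0.021 kg m2 with its load. Good bearing: drag about 0.001 N m plus 0.0008 N m s/rad, so left alone at 1.2 rad/s it loses about 0.1 rad/s each second at first and takes 15 to 25 s to stop
- hub (a point): centre of the upper face of the wheel, on its vertical axis: a flat grey metal disc 280 mm across and 12 mm thick, level on a fixed dark iron foot 190 mm across, upper face 85 mm above the table. It stands anywhere in an area 50 mm deep and 240 mm wide in front of the robot
- peg_top (a point): centre of the top of the orange peg, a fixed upright pin 18 mm in diameter and 50 mm tall on the wheel's face, its axis 100 mm from the hub. Its start heading is anything. The gripper pushes it sideways from any height on it
- blue_tile: the blue glazed test tile, 60 x 60 x 8 mm, 60 g, lying loose on the wheel with its centre about 100 mm from the hub; origin at the centre of its underside, z up (top face 8 mm above the origin). It lies a quarter, half or three quarters of a turn from the peg
- white_tile: white test tile, same size and lying the same way, in another of the three places
- terracotta_tile: brown-orange terracotta test tile, same size and lying the same way, in another of the three places
- vase: terracotta vase, 130 mm across, 160 mm tall, left of and beyond the wheel; origin at the centre of its underside; leave alone
- cup: white mug, 76 mm across, 75 mm tall, right of and beyond the wheel; origin at the centre of its underside; leave alone
- glaze_jar: white jar with blue cap, 68 mm across, 90 mm tall, left of the wheel; origin at the centre of its underside; leave alone
- water_bottle: clear water bottle with red cap, 64 mm across, 200 mm tall, to the left; origin at the centre of its underside; leave alone
- brush: brush lying on the table right of the wheel, about 200 mm long; leave alone
Mind the look-alikes: they are no part of the job. Of the things shaped like the blue_tile, the blue one is meant. Leave any yellow look-alike of the terracotta_tile alone.

How it is judged (in metres and radians):
On the way, in this order (a step that is already met when the one before it is completed fails the run):
1. the wheel is pushed into an anticlockwise turn faster than 0.8 rad/s (velocity of joint wheel above 0.8 rad/s), for 0.1 s.
2. for five seconds the tool point stays within 20 mm (in plan) of the blue tile's centre and 40 to 115 mm above its underside, untouched, while the wheel turns by itself at more than 0.3 rad/s (horizontal distance between the grasp point and blue_tile below 0.02 m and z of the grasp point in the frame of blue_tile between 0.04 and 0.115 m and velocity of joint wheel above 0.3 rad/s and contact force between each of the arm, the fingers and wheel below 0.3 N), for 5 s.
At the end, for the whole second after the job is handed in: the wheel is at rest (under 0.05 rad/s), the three tiles lie flat on it with their centres 80 to 120 mm from the hub, and vase, mug, jar, bottle and brush are within 20 mm of where they stood (velocity of joint wheel between -0.05 and 0.05 rad/s and horizontal distance between blue_tile and hub between 0.08 and 0.12 m and z of blue_tile in the frame of hub between -0.006 and 0.006 m and horizontal distance between white_tile and hub between 0.08 and 0.12 m and z of white_tile in the frame of hub between -0.006 and 0.006 m and horizontal distance between terracotta_tile and hub between 0.08 and 0.12 m and z of terracotta_tile in the frame of hub between -0.006 and 0.006 m and distance of each of vase, cup, glaze_jar, water_bottle, brush from where it was at the start of the episode below 0.02 m); the robot touches nothing.
It fails at once if the wheel turns faster than 2.6 rad/s either way (velocity of joint wheel above 2.6 rad/s or velocity of joint wheel below -2.6 rad/s).
It fails at once if the robot touches a tile (contact force between any of the fingers, the arm and blue_tile above 0.5 N or contact force between any of the fingers, the arm and white_tile above 0.5 N or contact force between any of the fingers, the arm and terracotta_tile above 0.5 N).
It fails at once if a tile slides out of its place on the wheel or is tipped (horizontal distance between any of blue_tile, white_tile, terracotta_tile and hub above 0.125 m or horizontal distance between any of blue_tile, white_tile, terracotta_tile and hub below 0.075 m or angle between any of blue_tile, white_tile, terracotta_tile's own z axis and vertical above 0.15 rad).
It fails at once if a bystander is shoved or tipped (distance of any of vase, cup, glaze_jar, water_bottle, brush from where it was at the start of the episode above 0.03 m).
It also fails if it takes over 72 s, if anything falls off the work surface, if the arm or the gripper's body presses on something with over 40 N, if the wrist force passes 120 N, or if a joint passes its speed limit or range.

## Working session

There is one attempt and no reset: what is moved stays moved. The work goes in short steps, Python scripts to look and compute and a tool call to move; the robot and the scene stay as the last step left them, time stands still between calls to the robot, and variables do not carry over. Pictures are saved under pics/ and viewed, at most 10 in all, crops included, and the job is handed in when it is done.

Besides the shell and the picture viewer there is one more tool, called after "Request:" in YAML: its name, and indented under it one key for each argument. step_arm: Moves the arm, as the interface text tells. Shift numbers are shares of 0.02 m and turn numbers shares of 4 degrees, none past 1 either way. Its arguments: {"type":"object","properties":{"moves":{"type":"array"},"force":{"type":"number"}},"required":["moves"]}

```bash
ls; mkdir -p pics
cat > h.py <<'E'
import numpy as np, cv2
from scipy.spatial.transform import Rotation as R
def rot(q): return R.from_quat([q[1],q[2],q[3],q[0]]).as_matrix()
def ray(c,u,v):
    K=np.array(c["K"]);d=np.array([c["k1"],0,0,0,0],float)
    # model: r_d=r(1+k1 r^2) = OpenCV k1
    p=cv2.undistortPoints(np.array([[[u,v]]],float),K,d)[0,0]
    return rot(c["orientation"])@np.array([p[0],-p[1],-1.0])
def onplane(c,u,v,z):
    o=np.array(c["xyz"]);d=ray(c,u,v);return o+d*(z-o[2])/d[2]
E
python3 - <<'E'
from cell import r
from h import *
a=r.get_image("scene");b=r.get_image("top")
im=np.hstack([a["img"],b["img"]])[:,:,::-1]
cv2.imwrite("pics/a.png",cv2.resize(b["img"][:,:,::-1],(800,600)));cv2.imwrite("pics/s.png",a["img"][:,:,::-1])
for c in(a,b):print(c["xyz"],c["orientation"],c["K"],c["k1"])
print(r.read_state())
E
```

```text
pics
[1151.00714768  831.60828497 1398.13937133] [0.31815972 0.11103763 0.29775439 0.89318943] [[443.44071819   0.         251.91482284]
 [  0.         443.44071819 189.34640431]
 [  0.           0.           1.        ]] -0.045072260871558315
[ 317.56303154   62.36327139 1551.02096105] [ 0.71365314  0.0519159  -0.04248258 -0.69727983] [[474.9949022    0.         258.01914518]
 [  0.         474.9949022  192.51686926]
 [  0.           0.           1.        ]] 0.00034907764044941414
{'t': 0.1, 'qpos': array([ 1.19061855e+00,  1.31103552e-01,  1.48916687e+00,  2.13714745e-05,
        1.52302145e+00, -8.54332707e-02]), 'joint_vel': array([-1.71643990e-04, -2.49841509e-03, -2.41834314e-03,  1.81841674e-03,
       -1.09850538e-03, -7.70684609e-05]), 'joint_torque': array([ 7.18502974e-05, -5.61333954e+01, -4.93101668e+01,  7.70452595e-02,
        2.89845042e-02, -6.03157929e-06]), 'position': array([174.10504862, 573.67194887, 236.48356404]), 'eef_rot': array([-2.06396686e-04,  1.46839839e-01,  9.89159916e-01, -8.24225383e-04]), 'contact_force': array([-0.42662917, -0.05348782,  0.42125579]), 'wrist_torque': array([0.01737632, 0.0236727 , 0.01242812]), 'grasp_force': 0.0, 'opening': 92.69882563909528}
```

View pics/a.png

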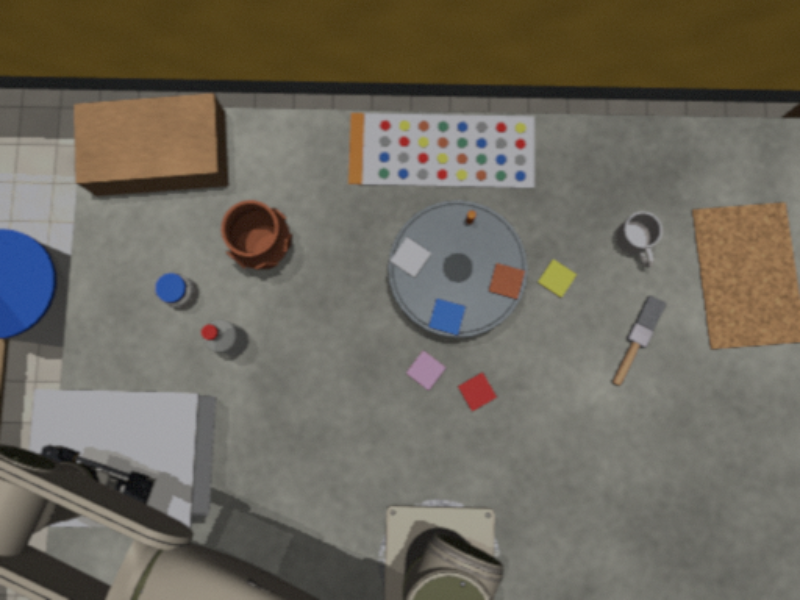

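View pics/s.png

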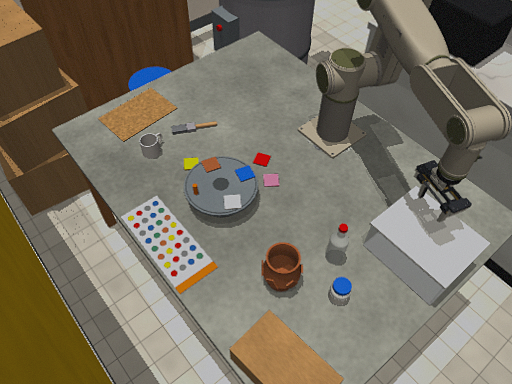

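The top view (shown at 800x600) has the hub at about (457,268), with the peg at (470,216) on the far side. The tiles on the wheel are blue at (447,317), white at (410,257) and terracotta at (506,281). The yellow, red and pink tiles on the table are decoys. The scene view agrees, with the peg at (195,188) and blue at (244,174).

```bash
cat >> h.py <<'E'
def blob(c,lo,hi,box):
    h=cv2.cvtColor(np.ascontiguousarray(c["img"]),cv2.COLOR_RGB2HSV);m=cv2.inRange(h,lo,hi)
    k=np.zeros_like(m);x0,y0,x1,y1=box;k[y0:y1,x0:x1]=m[y0:y1,x0:x1]
    n,l,s,ce=cv2.connectedComponentsWithStats(k)
    if n<2:return None
    i=1+np.argmax(s[1:,4]);return ce[i],s[i,4]
BLUE=((100,120,60),(125,255,255));BOX=(235,115,350,230)
E
python3 - <<'E'
from cell import r
from h import *
b=r.get_image("top")
P={}
for n,lo,hi,z in[("blue",*BLUE,93),("terra",(3,110,60),(12,255,200),93),("white",(0,0,150),(179,40,255),93),("peg",(10,180,60),(22,255,255),135)]:
    q=blob(b,lo,hi,BOX);
    if q is None: print(n,None);continue
    P[n]=onplane(b,*q[0],z);print(n,q,P[n].round(1))
g=cv2.medianBlur(cv2.cvtColor(b["img"],cv2.COLOR_RGB2GRAY),3)
s=r.get_image("scene")
z=b["range_z"];hh=b["xyz"][2]-z  # camera tilt small; use points
K=b["K"];vv,uu=np.mgrid[115:230,235:350]
pts=cv2.undistortPoints(np.stack([uu,vv],-1).reshape(-1,1,2).astype(float),K,np.array([b["k1"],0,0,0.]))[:,0]
d=z[115:230,235:350].reshape(-1)
W=(rot(b["orientation"])@np.stack([pts[:,0]*d,-pts[:,1]*d,-d])).T+b["xyz"]
m=(W[:,2]>75)&(W[:,2]<110)
print(m.sum());c=cv2.minEnclosingCircle(W[m][:,:2].astype(np.float32));print("disc",c,W[m].mean(0),np.median(W[m][:,2]))
if "terra" in P and "white" in P:print((P["terra"]+P["white"])/2)
for n in P:
  d=P[n][:2]-np.array(c[0]);print(n,np.hypot(*d),np.degrees(np.arctan2(d[1],d[0])))
E
```

```text
blue (array([285.68194842, 202.39255014]), np.int32(349)) [484.5  -1.9  93. ]
terra (array([323.8489426 , 179.49848943]), np.int32(331)) [ 558.6 -119.1   93. ]
white (array([291.76719577, 116.46825397]), np.int32(378)) [758.3 -16.7  93. ]
peg (array([300.33333333, 139.66666667]), np.int32(3)) [673.2 -41.6 135. ]
6051
disc ((585.8206176757812, -23.162446975708008), 139.97088623046875) [582.90579514 -23.3051394   85.23678537] 84.7998934603736
[658.47263167 -67.88140116  93.        ]
blue 103.57085248823427 168.14687120576966
terra 99.7010917576538 -105.82589595154225
white 172.6158451360951 2.1527170572920826
peg 89.27770926105576 -11.897654491014704
```

Request:
step_arm:
  moves:
    - [[0,0,0],-1,0]
    - [[0,0,0],-1,0]
    - [[0,0,0],-1,0]
    - [[0,0,0],-1,0]
    - [[0,0,0],-0.22,0]
  force: 10

```text
t: 0.62
position: [174.2, 574.0, 237.2]
eef_rot: [-0.0, -0.002, 1.0, -0.0]
contact_force: [-0.4, 0.5, -0.6]
opening: 64.4
grasp_force: 0.0
```

Request:
step_arm:
  moves:
    - [[0,0,-1],0,0]
    - [[0,0,-1],0,0]
    - [[-0.73,-0.955,-0.5],0,0]
    - [[-0.73,-0.955,0],0,0]
    - [[-0.73,-0.955,0],0,0]

```text
t: 1.03
position: [218.5, 516.7, 288.5]
eef_rot: [0.0, 0.0, 1.0, 0.001]
contact_force: [0.5, -0.7, -0.5]
opening: 31.1
grasp_force: 0.0
```

Request:
step_arm:
  moves:
    - [[-0.73,-0.955,0],0,0]
    - [[-0.73,-0.955,0],0,0]
    - [[-0.73,-0.955,0],0,0]
    - [[-0.73,-0.955,0],0,0]
    - [[-0.73,-0.955,0],0,0]

```text
t: 1.45
position: [291.6, 420.3, 287.4]
eef_rot: [0.0, 0.001, 1.0, -0.0]
contact_force: [0.5, -0.0, 0.8]
opening: 1.2
grasp_force: 0.0
```

Request:
step_arm:
  moves:
    - [[-0.73,-0.955,0],0,0]
    - [[-0.73,-0.955,0],0,0]
    - [[-0.73,-0.955,0],0,0]
    - [[-0.73,-0.955,0],0,0]
    - [[-0.73,-0.955,0],0,0]

```text
t: 1.87
position: [364.6, 324.7, 287.4]
eef_rot: [0.0, 0.001, 1.0, -0.0]
contact_force: [-0.5, -0.1, 0.4]
opening: 0.8
grasp_force: 0.0
```

Request:
step_arm:
  moves:
    - [[-0.73,-0.955,0],0,0]
    - [[-0.73,-0.955,0],0,0]
    - [[-0.73,-0.955,0],0,0]
    - [[-0.73,-0.955,0],0,0]
    - [[-0.73,-0.955,0],0,0]

```text
t: 2.28
position: [437.6, 229.2, 287.4]
eef_rot: [0.0, 0.001, 1.0, 0.0]
contact_force: [0.2, 0.8, 0.2]
opening: 0.4
grasp_force: 0.0
```

Request:
step_arm:
  moves:
    - [[-0.73,-0.955,0],0,0]
    - [[-0.73,-0.955,0],0,0]
    - [[-0.73,-0.955,0],0,0]
    - [[-0.73,-0.955,0],0,0]
    - [[-0.73,-0.955,0],0,0]

```text
t: 2.7
position: [510.6, 133.7, 287.4]
eef_rot: [-0.0, 0.001, 1.0, 0.0]
contact_force: [0.3, -0.2, 0.6]
opening: 0.5
grasp_force: 0.0
```

Request:
step_arm:
  moves:
    - [[-0.73,-0.955,0],0,0]
    - [[-0.73,-0.955,0],0,0]
    - [[-0.73,-0.955,0],0,0]
    - [[-0.73,-0.955,0],0,0]
    - [[-0.73,-0.955,0],0,0]

```text
t: 3.12
position: [583.6, 38.2, 287.3]
eef_rot: [-0.0, 0.001, 1.0, 0.0]
contact_force: [-0.3, -0.2, -0.1]
opening: 0.8
grasp_force: 0.0
```

Request:
step_arm:
  moves:
    - [[-0.73,-0.955,0],0,0]
    - [[-0.73,-0.955,0],0,0]
    - [[-0.73,-0.955,0],0,0]
    - [[-0.73,-0.955,0],0,0]
    - [[-0.73,-0.955,0],0,0]

```text
t: 3.53
position: [656.5, -57.3, 287.1]
eef_rot: [-0.0, 0.001, 1.0, 0.0]
contact_force: [0.4, -0.9, 0.2]
opening: 0.6
grasp_force: 0.0
```

Request:
step_arm:
  moves:
    - [[-0.75,-0.85,0.5],0,0]
    - [[-0.75,-0.85,1],0,0]
    - [[0,0,1],0,0]
    - [[0,0,1],0,0]
    - [[0,0,1],0,0]

```text
t: 3.95
position: [685.9, -90.8, 195.8]
eef_rot: [-0.0, 0.001, 1.0, 0.0]
contact_force: [0.3, 0.5, -0.6]
opening: 0.7
grasp_force: 0.0
```

Run:
```python
from cell import r
from h import *
b=r.get_image("wrist")
cv2.imwrite("pics/w.png",b["img"][:,:,::-1])
print(b["xyz"],b["orientation"],r.read_state()["position"])
q=blob(b,(8,170,60),(22,255,255),(0,0,512,384));print(q,onplane(b,*q[0],135))
```

```text
[603.35706609 -90.08372231 343.8653674 ] [ 0.70037125 -0.10707017 -0.10667631  0.69759318] [683.75399415 -90.16854714 190.41991911]
(array([464.43364681, 269.3908046 ]), np.int32(957)) [736.42729881  83.77029697 135.        ]
```

View pics/w.png

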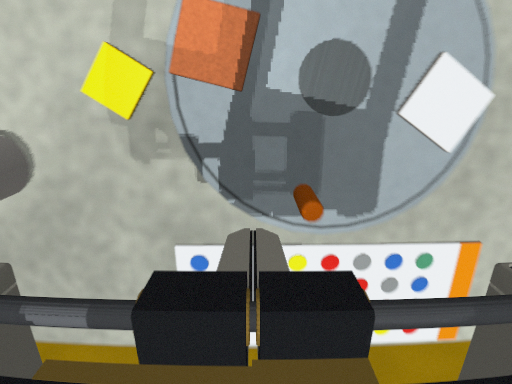

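The wrist view shows the peg top at about (312,213), to the +y side of the shut fingers, with the tips at about (252,235). Terracotta is at (213,45) and white at (446,102), both clear of the fingers.

Run:
```python
from cell import r
from h import *
b=r.get_image("wrist")
print(onplane(b,312,211,135),onplane(b,335,77,85),r.read_state()["position"])
```

```text
[679.25323883 -46.89087778 135.        ] [584.67301643 -23.59404746  85.        ] [683.47745911 -89.95546919 192.10189481]
```

Request:
step_arm:
  moves:
    - [[0,0,1],0,0]
    - [[0,0,1],0,0]
    - [[0,0,1],0,0]
    - [[0,0,0.25],0,0]
    - [[0,0,0],0,0]

```text
t: 4.47
position: [685.0, -89.9, 131.3]
eef_rot: [-0.001, 0.0, 1.0, 0.0]
contact_force: [0.0, -0.5, 0.4]
opening: 0.3
grasp_force: 0.0
```

```bash
cat >> h.py <<'E'
import json,os
HUB=np.array([585.4,-23.4]);COL={"blue":BLUE,"terra":((2,110,60),(12,255,220)),"white":((0,0,160),(179,45,255))}
def headings(c):
    im=np.ascontiguousarray(c["img"]);h=cv2.cvtColor(im,cv2.COLOR_RGB2HSV);v,u=np.mgrid[0:384,0:512]
    p=cv2.undistortPoints(np.stack([u,v],-1).reshape(-1,1,2).astype(float),np.array(c["K"]),np.array([c["k1"],0,0,0.]))[:,0]
    d=rot(c["orientation"])@np.stack([p[:,0],-p[:,1],-np.ones(len(p))]);o=np.array(c["xyz"])
    W=o[:2]+(d[:2]/d[2]*(93-o[2])).T-HUB;rr=np.hypot(*W.T).reshape(384,512)
    out={}
    for n,(lo,hi) in COL.items():
        m=(cv2.inRange(h,lo,hi)>0)&(rr>52)&(rr<145)
        k,l,s,_=cv2.connectedComponentsWithStats(m.astype(np.uint8))
        if k<2:continue
        i=1+np.argmax(s[1:,4]);q=W[(l==i).ravel()].mean(0)
        out[n]=(int(s[i,4]),float(np.hypot(*q)),float(np.arctan2(q[1],q[0])))
    return out
E
cat > track.py <<'E'
from cell import r
from h import *
import sys
L=json.load(open("log.json")) if os.path.exists("log.json") else []
for cam in sys.argv[1:]:
    t=float(r.read_state()["t"]);o=headings(r.get_image(cam));L.append([t,cam,o])
    print(round(t,3),cam,{k:(v[0],round(v[1]),round(np.degrees(v[2]),1)) for k,v in o.items()})
json.dump(L,open("log.json","w"))
E
python3 track.py top scene
```

```text
4.467 top {'blue': (134, 104, np.float64(157.5)), 'white': (309, 98, np.float64(79.3))}
4.517 scene {'blue': (205, 99, np.float64(166.7)), 'terra': (176, 98, np.float64(-104.6)), 'white': (227, 99, np.float64(77.6))}
```

Request:
step_arm:
  moves:
    - [[0,0.2,0.25],0,0]
    - [[0,0.2,0],0,0]
    - [[0,0.2,0],0,0]
    - [[0,0.25,0],0,0]
    - [[0,0.3,0],0,0]

```text
t: 4.98
position: [686.4, -67.3, 128.1]
eef_rot: [0.001, 0.0, 1.0, -0.001]
contact_force: [-0.3, -1.4, 1.5]
opening: 0.4
grasp_force: 0.1
```

```bash
python3 track.py scene; python3 -c "
from cell import r;s=r.read_state();print(s['t'],s['position'],s['contact_force'])"
```

```text
4.983 scene {'blue': (204, 99, np.float64(168.4)), 'terra': (180, 98, np.float64(-102.2)), 'white': (209, 100, np.float64(79.1))}
5.0333 [686.30456644 -65.6750498  127.94419876] [0.08282683 0.62962871 0.21868535]
```

Request:
step_arm:
  moves:
    - [[0,0.35,0],0,0]
    - [[0,0.4,0],0,0]
    - [[0,0.45,0],0,0]
    - [[0,0.5,0],0,0]
    - [[0.1,0.5,0],0,0]

```text
t: 5.45
position: [684.0, -22.0, 127.4]
eef_rot: [-0.0, 0.0, 1.0, 0.0]
contact_force: [1.1, -0.6, 0.6]
opening: 0.1
grasp_force: 0.0
```

Request:
step_arm:
  moves:
    - [[0.1,0.5,0],0,0]
    - [[0.1,0.52,0],0,0]
    - [[0,0.1,-0.2],0,0]
    - [[0,-0.5,-0.5],0,0]
    - [[0,-0.5,-0.9],0,0]

```text
t: 5.87
position: [678.6, -20.7, 158.0]
eef_rot: [-0.002, -0.001, 1.0, 0.0]
contact_force: [0.0, -1.3, -1.0]
opening: 0.7
grasp_force: 0.0
```

```bash
python3 track.py scene top
```

```text
5.867 scene {'blue': (187, 98, np.float64(-131.9)), 'terra': (71, 115, np.float64(-37.7)), 'white': (201, 95, np.float64(136.5))}
5.917 top {'blue': (34, 125, np.float64(-121.9)), 'terra': (222, 92, np.float64(-39.1)), 'white': (63, 78, np.float64(49.8))}
```

Request:
step_arm:
  moves:
    - [[0,0,-0.8],0,0]
    - [[0,0,0],0,0]

```text
t: 6.13
position: [681.4, -21.8, 178.6]
eef_rot: [0.002, 0.001, 1.0, -0.0]
contact_force: [-0.1, 0.4, 1.5]
opening: 0.3
grasp_force: 0.0
```

```bash
python3 track.py scene top
```

```text
6.133 scene {'blue': (168, 100, np.float64(-113.3)), 'terra': (171, 107, np.float64(-21.6)), 'white': (169, 96, np.float64(153.7))}
6.183 top {'blue': (105, 121, np.float64(-108.3)), 'terra': (213, 90, np.float64(-24.6)), 'white': (80, 83, np.float64(47.1))}
```

Request:
step_arm:
  moves:
    - [[0,0,0],0,0]
    - [[0,0,0],0,0]
    - [[0,0,0],0,0]
    - [[0,0,0],0,0]
    - [[0,0,0],0,0]

```text
t: 6.65
position: [679.8, -20.7, 174.9]
eef_rot: [-0.0, 0.0, 1.0, 0.0]
contact_force: [0.6, 0.6, 0.5]
opening: 0.4
grasp_force: 0.0
```

```bash
cat > pred.py <<'E'
from cell import r
from h import *
from scipy.optimize import least_squares
import sys
T0=5.86;OFF={"blue":168.0,"terra":-104.6,"white":77.8};FULL={"scene":150,"top":300}
L=[e for e in json.load(open("log.json")) if e[0]>T0]
def th(p,t):  # wheel angle under constant + viscous drag
    a,b=.001/.021,.0008/.021;s=t-T0
    return p[0]+(p[1]+a/b)*(1-np.exp(-b*s))/b-a/b*s
obs=[(t,v[2]-np.radians(OFF[n])) for t,cam,o in L for n,v in o.items() if v[0]>=FULL[cam] and 93<v[1]<107]
T,A=np.array(obs).T
e=lambda p:np.angle(np.exp(1j*(A-th(p,T))))
best=min((least_squares(e,[np.radians(58),w],loss="soft_l1",f_scale=.05) for w in(1.0,1.2,1.4)),key=lambda s:s.cost)
p=best.x;s=r.read_state();t=float(s["t"]);P=np.array(s["position"])
wn=(th(p,t+.01)-th(p,t))/.01
print("t",round(t,3),"w0",p[1].round(3),"w now",wn.round(3),"res deg",np.degrees(e(p))[-5:].round(1),"n",len(T))
def tgt(tt):h=th(p,tt)+np.radians(OFF["blue"]);return HUB+101*np.array([np.cos(h),np.sin(h)])
print("pos",P.round(1),"blue now",tgt(t).round(1),"dist",np.hypot(*(P[:2]-tgt(t))).round(1))
q=P[:2].copy()
for k in range(1,6):
    g=tgt(t+k/12+.0);d=g-q;f=np.round(np.clip(d/20,-1,1),2);q=q+f*20;print([[float(-f[0]),float(f[1]),0],0,0],end=", ")
print()
E
python3 track.py scene top; python3 pred.py
```

```text
6.65 scene {'blue': (12, 73, np.float64(-78.9)), 'terra': (225, 105, np.float64(12.3)), 'white': (142, 97, np.float64(-161.9))}
6.7 top {'blue': (64, 122, np.float64(-77.6)), 'terra': (159, 86, np.float64(17.0)), 'white': (81, 84, np.float64(47.2))}
t 6.75 w0 1.32 w now 1.234 res deg [-0.5 -0.5  3.8 -3.4  0.1] n 6
pos [679.9 -20.8 175.2] blue now [ 623.  -117.1] dist 111.9
[[1.0, -1.0, 0], 0, 0], [[0.93, -1.0, 0], 0, 0], [[-0.41, -1.0, 0], 0, 0], [[-0.37, -0.69, 0], 0, 0], [[-0.34, 0.37, 0], 0, 0],
```

Request:
step_arm:
  moves:
    - [[0.7,-0.8,0],0,0]
    - [[0.4,-0.9,0],0,0]
    - [[0.1,-0.8,0],0,0]
    - [[-0.3,-0.5,0],0,0]
    - [[-0.36,0.2,0],0,0]

```text
t: 7.17
position: [669.7, -79.9, 175.8]
eef_rot: [0.0, 0.002, 1.0, -0.0]
contact_force: [0.3, 0.2, 0.0]
opening: 0.6
grasp_force: 0.0
```

```bash
sed -i 's/"scene":150/"scene":140/' pred.py; python3 track.py scene; python3 pred.py
```

```text
7.167 scene {'blue': (209, 103, np.float64(-36.7)), 'terra': (231, 105, np.float64(46.4)), 'white': (128, 101, np.float64(-126.7))}
t 7.217 w0 1.332 w now 1.202 res deg [-3.7 -0.5  2.9  1.4 -2.9] n 9
pos [671.  -77.4 175.7] blue now [668.5 -80.9] dist 4.3
[[-0.14, 0.26, 0], 0, 0], [[-0.22, 0.44, 0], 0, 0], [[-0.17, 0.47, 0], 0, 0], [[-0.13, 0.48, 0], 0, 0], [[-0.08, 0.48, 0], 0, 0],
```

Request:
step_arm:
  moves:
    - [[-0.14,0.26,0],0,0]
    - [[-0.22,0.44,0],0,0]
    - [[-0.17,0.47,0],0,0]
    - [[-0.13,0.48,0],0,0]
    - [[-0.08,0.48,0],0,0]

```text
t: 7.63
position: [684.4, -32.2, 175.3]
eef_rot: [-0.0, -0.001, 1.0, 0.0]
contact_force: [-0.4, 0.7, -0.1]
opening: 0.5
grasp_force: 0.0
```

```bash
python3 track.py scene; python3 pred.py
```

```text
7.633 scene {'blue': (217, 106, np.float64(-5.7)), 'terra': (226, 104, np.float64(76.9)), 'white': (74, 99, np.float64(-105.3))}
t 7.683 w0 1.321 w now 1.148 res deg [ 3.2  2.  -2.2  1.7 -3.2] n 11
pos [684.4 -30.4 175.3] blue now [686.1 -30.6] dist 1.7
[[-0.1, 0.47, 0], 0, 0], [[0.04, 0.48, 0], 0, 0], [[0.07, 0.47, 0], 0, 0], [[0.13, 0.46, 0], 0, 0], [[0.16, 0.44, 0], 0, 0],
```

Request:
step_arm:
  moves:
    - [[-0.1,0.47,0],0,0]
    - [[0.04,0.48,0],0,0]
    - [[0.07,0.47,0],0,0]
    - [[0.13,0.46,0],0,0]
    - [[0.16,0.44,0],0,0]

```text
t: 8.1
position: [677.7, 13.2, 175.4]
eef_rot: [-0.0, 0.0, 1.0, 0.0]
contact_force: [-0.2, 0.6, -0.7]
opening: 0.6
grasp_force: 0.0
```

```bash
python3 track.py scene; python3 pred.py
```

```text
8.1 scene {'blue': (234, 106, np.float64(23.2)), 'terra': (223, 103, np.float64(106.5))}
t 8.15 w0 1.312 w now 1.097 res deg [-1.8  2.4 -2.5  1.3 -2.9] n 13
pos [677.2  14.8 175.5] blue now [676.8  19.5] dist 4.6
[[0.23, 0.64, 0], 0, 0], [[0.25, 0.38, 0], 0, 0], [[0.28, 0.36, 0], 0, 0], [[0.31, 0.33, 0], 0, 0], [[0.33, 0.3, 0], 0, 0],
```

Request:
step_arm:
  moves:
    - [[0.23,0.6,0],0,0]
    - [[0.25,0.4,0],0,0]
    - [[0.28,0.36,0],0,0]
    - [[0.31,0.33,0],0,0]
    - [[0.33,0.3,0],0,0]

```text
t: 8.57
position: [649.3, 52.7, 175.5]
eef_rot: [0.0, 0.0, 1.0, 0.0]
contact_force: [-0.2, -0.4, 0.3]
opening: 0.6
grasp_force: 0.0
```

```bash
python3 track.py scene; python3 pred.py
```

```text
8.567 scene {'blue': (228, 107, np.float64(51.4)), 'terra': (187, 103, np.float64(135.9)), 'white': (198, 99, np.float64(-36.1))}
t 8.617 w0 1.314 w now 1.058 res deg [ 1.1 -3.1  0.2 -2.7  3. ] n 16
pos [648.4  53.8 175.4] blue now [644.5  58.5] dist 6.1
[[0.56, 0.48, 0], 0, 0], [[0.39, 0.21, 0], 0, 0], [[0.4, 0.17, 0], 0, 0], [[0.42, 0.14, 0], 0, 0], [[0.42, 0.1, 0], 0, 0],
```

Request:
step_arm:
  moves:
    - [[0.55,0.45,0],0,0]
    - [[0.39,0.22,0],0,0]
    - [[0.4,0.18,0],0,0]
    - [[0.42,0.14,0],0,0]
    - [[0.42,0.1,0],0,0]

```text
t: 9.03
position: [605.7, 73.9, 175.4]
eef_rot: [0.0, 0.0, 1.0, -0.0]
contact_force: [0.5, 0.3, 0.5]
opening: 0.4
grasp_force: 0.0
```

```bash
python3 track.py scene; python3 pred.py
```

```text
9.033 scene {'blue': (230, 106, np.float64(78.7)), 'terra': (78, 115, np.float64(167.9)), 'white': (208, 99, np.float64(-8.0))}
t 9.083 w0 1.318 w now 1.021 res deg [-0.2 -3.1  2.5 -0.9  2.7] n 18
pos [604.6  74.2 175.4] blue now [598.6  76.7] dist 6.4
[[0.72, 0.16, 0], 0, 0], [[0.43, 0.0, 0], 0, 0], [[0.42, -0.03, 0], 0, 0], [[0.41, -0.07, 0], 0, 0], [[0.41, -0.1, 0], 0, 0],
```

Request:
step_arm:
  moves:
    - [[0.7,0.15,0],0,0]
    - [[0.43,0,0],0,0]
    - [[0.42,-0.03,0],0,0]
    - [[0.41,-0.07,0],0,0]
    - [[0.41,-0.1,0],0,0]

```text
t: 9.5
position: [558.4, 72.5, 175.5]
eef_rot: [0.0, 0.0, 1.0, -0.0]
contact_force: [0.5, -0.9, -0.0]
opening: 0.5
grasp_force: 0.0
```

```bash
python3 track.py scene; python3 pred.py
```

```text
9.5 scene {'blue': (227, 104, np.float64(105.8)), 'terra': (10, 96, np.float64(-71.5)), 'white': (216, 99, np.float64(19.2))}
t 9.55 w0 1.321 w now 0.983 res deg [ 2.2 -1.2  2.3 -1.   2.6] n 20
pos [557.3  72.2 175.4] blue now [551.5  71.7] dist 5.9
[[0.68, -0.18, 0], 0, 0], [[0.36, -0.18, 0], 0, 0], [[0.35, -0.21, 0], 0, 0], [[0.33, -0.24, 0], 0, 0], [[0.3, -0.26, 0], 0, 0],
```

Request:
step_arm:
  moves:
    - [[0.65,-0.15,0],0,0]
    - [[0.36,-0.18,0],0,0]
    - [[0.35,-0.21,0],0,0]
    - [[0.33,-0.24,0],0,0]
    - [[0.3,-0.26,0],0,0]

```text
t: 9.97
position: [518.7, 51.5, 175.5]
eef_rot: [0.0, 0.0, 1.0, -0.0]
contact_force: [0.4, -0.2, 0.2]
opening: 0.5
grasp_force: 0.0
```

```bash
python3 track.py scene; python3 pred.py
```

```text
9.967 scene {'blue': (218, 102, np.float64(132.6)), 'terra': (184, 97, np.float64(-138.5)), 'white': (223, 99, np.float64(44.7))}
t 10.017 w0 1.324 w now 0.947 res deg [-1.5  2.1 -0.7  0.8  1.7] n 23
pos [518.   50.7 175.4] blue now [512.7  46.8] dist 6.6
[[0.53, -0.49, 0], 0, 0], [[0.24, -0.31, 0], 0, 0], [[0.21, -0.33, 0], 0, 0], [[0.18, -0.35, 0], 0, 0], [[0.16, -0.35, 0], 0, 0],
```

Request:
step_arm:
  moves:
    - [[0.5,-0.45,0],0,0]
    - [[0.25,-0.32,0],0,0]
    - [[0.21,-0.33,0],0,0]
    - [[0.18,-0.35,0],0,0]
    - [[0.16,-0.35,0],0,0]

```text
t: 10.43
position: [493.0, 15.3, 175.5]
eef_rot: [0.0, 0.0, 1.0, -0.0]
contact_force: [-0.2, 0.3, -0.2]
opening: 0.1
grasp_force: 0.0
```

```bash
python3 track.py scene; python3 pred.py
```

```text
10.433 scene {'blue': (210, 100, np.float64(158.8)), 'terra': (182, 97, np.float64(-111.1)), 'white': (220, 99, np.float64(70.1))}
t 10.483 w0 1.328 w now 0.912 res deg [ 0.2  1.  -0.2  2.6  1.3] n 26
pos [492.7  14.3 175.4] blue now [489.6   8.6] dist 6.5
[[0.26, -0.65, 0], 0, 0], [[0.08, -0.37, 0], 0, 0], [[0.05, -0.38, 0], 0, 0], [[0.02, -0.37, 0], 0, 0], [[-0.0, -0.37, 0], 0, 0],
```

Request:
step_arm:
  moves:
    - [[0.25,-0.6,0],0,0]
    - [[0.08,-0.4,0],0,0]
    - [[0.05,-0.38,0],0,0]
    - [[0.02,-0.37,0],0,0]
    - [[0,-0.37,0],0,0]

```text
t: 10.9
position: [485.3, -27.1, 175.5]
eef_rot: [0.0, 0.0, 1.0, 0.0]
contact_force: [-0.8, 0.5, 0.4]
opening: 0.3
grasp_force: 0.0
```

```bash
python3 track.py scene; python3 pred.py
```

```text
10.9 scene {'blue': (201, 98, np.float64(-175.3)), 'terra': (189, 98, np.float64(-85.4)), 'white': (212, 98, np.float64(94.8))}
t 10.95 w0 1.333 w now 0.877 res deg [1.8 0.6 0.9 3.4 1.2] n 29
pos [485.4 -28.2 175.5] blue now [485.  -34.5] dist 6.3
[[-0.04, -0.68, 0], 0, 0], [[-0.08, -0.36, 0], 0, 0], [[-0.1, -0.34, 0], 0, 0], [[-0.13, -0.34, 0], 0, 0], [[-0.15, -0.32, 0], 0, 0],
```

Request:
step_arm:
  moves:
    - [[-0.05,-0.75,0],0,0]
    - [[-0.08,-0.37,0],0,0]
    - [[-0.1,-0.35,0],0,0]
    - [[-0.13,-0.34,0],0,0]
    - [[-0.15,-0.32,0],0,0]

```text
t: 11.37
position: [495.7, -69.5, 175.4]
eef_rot: [0.0, 0.0, 1.0, 0.0]
contact_force: [-1.2, -0.4, -0.0]
opening: 0.2
grasp_force: 0.0
```

```bash
python3 track.py scene; python3 pred.py
```

```text
11.367 scene {'blue': (193, 97, np.float64(-150.0)), 'terra': (199, 100, np.float64(-60.4)), 'white': (200, 97, np.float64(118.9))}
t 11.417 w0 1.338 w now 0.844 res deg [2.5 0.4 2.2 4.4 1.3] n 32
pos [496.1 -70.4 175.5] blue now [498.1 -74.3] dist 4.3
[[-0.29, -0.49, 0], 0, 0], [[-0.21, -0.28, 0], 0, 0], [[-0.22, -0.27, 0], 0, 0], [[-0.24, -0.25, 0], 0, 0], [[-0.26, -0.23, 0], 0, 0],
```

Request:
step_arm:
  moves:
    - [[-0.35,-0.52,0],0,0]
    - [[-0.22,-0.29,0],0,0]
    - [[-0.23,-0.27,0],0,0]
    - [[-0.25,-0.25,0],0,0]
    - [[-0.26,-0.23,0],0,0]

```text
t: 11.83
position: [522.1, -100.8, 175.4]
eef_rot: [-0.0, 0.0, 1.0, 0.0]
contact_force: [-0.0, -0.0, -0.2]
opening: 0.4
grasp_force: 0.0
```

```bash
python3 track.py scene; python3 pred.py
```

```text
11.833 scene {'blue': (187, 96, np.float64(-125.4)), 'terra': (195, 101, np.float64(-37.0)), 'white': (174, 96, np.float64(140.7))}
t 11.883 w0 1.342 w now 0.81 res deg [3.6 0.6 3.8 4.8 0.1] n 35
pos [ 522.8 -101.4  175.5] blue now [ 524.8 -104.2] dist 3.4
[[-0.38, -0.33, 0], 0, 0], [[-0.29, -0.18, 0], 0, 0], [[-0.3, -0.15, 0], 0, 0], [[-0.3, -0.13, 0], 0, 0], [[-0.31, -0.11, 0], 0, 0],
```

Request:
step_arm:
  moves:
    - [[-0.5,-0.36,0],0,0]
    - [[-0.31,-0.18,0],0,0]
    - [[-0.3,-0.15,0],0,0]
    - [[-0.3,-0.13,0],0,0]
    - [[-0.31,-0.11,0],0,0]

```text
t: 12.3
position: [556.5, -119.0, 175.4]
eef_rot: [-0.0, 0.0, 1.0, 0.0]
contact_force: [-0.2, 0.3, 0.2]
opening: 0.2
grasp_force: 0.0
```

```bash
python3 track.py scene; python3 pred.py
```

```text
12.3 scene {'blue': (194, 97, np.float64(-102.1)), 'terra': (212, 103, np.float64(-15.0)), 'white': (93, 92, np.float64(156.1))}
t 12.35 w0 1.346 w now 0.777 res deg [ 3.1  4.  -0.6  5.   4.7] n 37
pos [ 557.2 -119.3  175.4] blue now [ 559.5 -121. ] dist 2.9
[[-0.43, -0.16, 0], 0, 0], [[-0.32, -0.05, 0], 0, 0], [[-0.32, -0.03, 0], 0, 0], [[-0.32, -0.02, 0], 0, 0], [[-0.31, 0.01, 0], 0, 0],
```

Request:
step_arm:
  moves:
    - [[-0.7,-0.15,0],0,0]
    - [[-0.34,-0.02,0],0,0]
    - [[-0.33,0,0],0,0]
    - [[-0.33,0.03,0],0,0]
    - [[-0.32,0.05,0],0,0]

```text
t: 12.77
position: [596.8, -120.5, 175.4]
eef_rot: [-0.0, 0.0, 1.0, 0.0]
contact_force: [0.9, -0.2, -0.3]
opening: 0.5
grasp_force: 0.0
```

```bash
sed -i 's/if e\[0\]>T0\]/if e[0]>T0][-6:]/' pred.py; python3 track.py scene; python3 pred.py
```

```text
12.767 scene {'blue': (198, 99, np.float64(-79.9)), 'terra': (226, 104, np.float64(6.1)), 'white': (161, 95, np.float64(-170.4))}
t 12.817 w0 1.418 w now 0.796 res deg [ 0.4  0.2  0.8 -0.6  0.5] n 17
pos [ 597.6 -120.2  175.5] blue now [ 605.7 -122.3] dist 8.4
[[-0.73, -0.03, 0], 0, 0], [[-0.32, 0.1, 0], 0, 0], [[-0.3, 0.12, 0], 0, 0], [[-0.3, 0.13, 0], 0, 0], [[-0.28, 0.16, 0], 0, 0],
```

Request:
step_arm:
  moves:
    - [[-0.73,-0.03,0],0,0]
    - [[-0.32,0.1,0],0,0]
    - [[-0.3,0.12,0],0,0]
    - [[-0.3,0.13,0],0,0]
    - [[-0.28,0.16,0],0,0]

```text
t: 13.23
position: [635.3, -110.7, 175.4]
eef_rot: [-0.0, 0.0, 1.0, 0.0]
contact_force: [0.3, -0.3, 0.9]
opening: 0.4
grasp_force: 0.0
```

```bash
python3 track.py scene; python3 pred.py
```

```text
13.233 scene {'blue': (206, 101, np.float64(-58.4)), 'terra': (227, 105, np.float64(26.4)), 'white': (151, 90, np.float64(-152.5))}
t 13.283 w0 1.422 w now 0.764 res deg [ 0.7 -0.7  0.4  1.1 -1.5] n 16
pos [ 636.  -110.   175.4] blue now [ 639.8 -108.5] dist 4.1
[[-0.46, 0.26, 0], 0, 0], [[-0.25, 0.19, 0], 0, 0], [[-0.23, 0.21, 0], 0, 0], [[-0.22, 0.22, 0], 0, 0], [[-0.21, 0.24, 0], 0, 0],
```

Request:
step_arm:
  moves:
    - [[-0.46,0.26,0],0,0]
    - [[-0.25,0.19,0],0,0]
    - [[-0.23,0.21,0],0,0]
    - [[-0.22,0.22,0],0,0]
    - [[-0.21,0.24,0],0,0]

```text
t: 13.7
position: [662.6, -88.2, 175.4]
eef_rot: [-0.0, 0.0, 1.0, -0.0]
contact_force: [-0.7, 0.5, 0.0]
opening: 0.4
grasp_force: 0.0
```

```bash
python3 track.py scene; python3 pred.py
```

```text
13.7 scene {'blue': (216, 102, np.float64(-37.9)), 'terra': (227, 105, np.float64(45.5)), 'white': (96, 105, np.float64(-126.5))}
t 13.75 w0 1.422 w now 0.728 res deg [ 0.4  1.2 -1.4  1.6 -2.3] n 15
pos [663.2 -87.2 175.5] blue now [665.5 -84.9] dist 3.3
[[-0.3, 0.37, 0], 0, 0], [[-0.16, 0.25, 0], 0, 0], [[-0.14, 0.26, 0], 0, 0], [[-0.13, 0.27, 0], 0, 0], [[-0.11, 0.28, 0], 0, 0],
```

Followed for 6.5 s. Now I'll back off upward and let the wheel run down.

Request:
step_arm:
  moves:
    - [[0,0,-1],0,0]
    - [[0,0,-1],0,0]
    - [[0,0,-1],0,0]
    - [[0,0,-1],0,0]
    - [[0,0,0],0,0]

```text
t: 14.17
position: [664.3, -89.0, 261.2]
eef_rot: [0.004, 0.0, 1.0, -0.001]
contact_force: [0.9, -1.2, 1.1]
opening: 0.2
grasp_force: 0.0
```

```bash
python3 - <<'E'
from cell import r
for i in range(120): r.get_image("scene")
E
python3 track.py scene
```

```text
20.167 scene {'blue': (205, 100, np.float64(160.1)), 'terra': (188, 96, np.float64(-109.8)), 'white': (217, 99, np.float64(71.4))}
```

Request:
step_arm:
  moves:
    - [[0,0,0],0,0]
    - [[0,0,0],0,0]
    - [[0,0,0],0,0]
    - [[0,0,0],0,0]
    - [[0,0,0],0,0]

```text
t: 20.63
position: [662.4, -88.7, 255.4]
eef_rot: [0.0, 0.0, 1.0, -0.0]
contact_force: [-0.5, 0.6, 0.1]
opening: 0.4
grasp_force: 0.0
```

```bash
python3 track.py scene
```

```text
20.633 scene {'blue': (201, 99, np.float64(170.3)), 'terra': (191, 97, np.float64(-99.5)), 'white': (219, 99, np.float64(80.8))}
```

Request:
step_arm:
  moves:
    - [[0,0,0],0,0]
    - [[0,0,0],0,0]
    - [[0,0,0],0,0]
    - [[0,0,0],0,0]
    - [[0,0,0],0,0]

```text
t: 21.1
position: [662.4, -88.7, 255.4]
eef_rot: [-0.0, 0.0, 1.0, -0.0]
contact_force: [0.3, -0.3, 0.4]
opening: 0.1
grasp_force: 0.0
```

Request:
step_arm:
  moves:
    - [[0,0,0],0,0]
    - [[0,0,0],0,0]
    - [[0,0,0],0,0]
    - [[0,0,0],0,0]
    - [[0,0,0],0,0]

```text
t: 21.52
position: [662.4, -88.7, 255.4]
eef_rot: [0.0, 0.0, 1.0, -0.0]
contact_force: [0.8, 0.3, 0.9]
opening: 0.7
grasp_force: 0.0
```

Request:
step_arm:
  moves:
    - [[0,0,0],0,0]
    - [[0,0,0],0,0]
    - [[0,0,0],0,0]
    - [[0,0,0],0,0]
    - [[0,0,0],0,0]

```text
t: 21.93
position: [662.4, -88.7, 255.4]
eef_rot: [-0.0, 0.0, 1.0, -0.0]
contact_force: [0.1, -1.2, 0.1]
opening: 0.5
grasp_force: 0.0
```

Request:
step_arm:
  moves:
    - [[0,0,0],0,0]
    - [[0,0,0],0,0]
    - [[0,0,0],0,0]
    - [[0,0,0],0,0]
    - [[0,0,0],0,0]

```text
t: 22.35
position: [662.4, -88.6, 255.4]
eef_rot: [0.0, 0.0, 1.0, 0.0]
contact_force: [-0.0, 0.1, -0.1]
opening: 0.2
grasp_force: 0.0
```

Request:
step_arm:
  moves:
    - [[0,0,0],0,0]
    - [[0,0,0],0,0]
    - [[0,0,0],0,0]
    - [[0,0,0],0,0]
    - [[0,0,0],0,0]

```text
t: 22.77
position: [662.4, -88.7, 255.4]
eef_rot: [0.0, 0.0, 1.0, -0.0]
contact_force: [-0.6, -0.2, -0.5]
opening: 0.6
grasp_force: 0.0
```

Request:
step_arm:
  moves:
    - [[0,0,0],0,0]
    - [[0,0,0],0,0]
    - [[0,0,0],0,0]
    - [[0,0,0],0,0]
    - [[0,0,0],0,0]

```text
t: 23.18
position: [662.4, -88.7, 255.5]
eef_rot: [-0.0, 0.0, 1.0, -0.0]
contact_force: [-0.2, 0.7, 0.2]
opening: 0.4
grasp_force: 0.0
```

Request:
step_arm:
  moves:
    - [[0,0,0],0,0]
    - [[0,0,0],0,0]
    - [[0,0,0],0,0]
    - [[0,0,0],0,0]
    - [[0,0,0],0,0]

```text
t: 23.6
position: [662.4, -88.7, 255.4]
eef_rot: [-0.0, 0.0, 1.0, -0.0]
contact_force: [0.5, -0.6, -0.3]
opening: 0.4
grasp_force: 0.0
```

Request:
step_arm:
  moves:
    - [[0,0,0],0,0]
    - [[0,0,0],0,0]
    - [[0,0,0],0,0]
    - [[0,0,0],0,0]
    - [[0,0,0],0,0]

```text
t: 24.02
position: [662.4, -88.7, 255.5]
eef_rot: [0.0, 0.0, 1.0, -0.0]
contact_force: [0.2, 0.7, 0.5]
opening: 0.6
grasp_force: 0.0
```

Request:
step_arm:
  moves:
    - [[0,0,0],0,0]
    - [[0,0,0],0,0]
    - [[0,0,0],0,0]
    - [[0,0,0],0,0]
    - [[0,0,0],0,0]

```text
t: 24.43
position: [662.4, -88.7, 255.4]
eef_rot: [-0.0, 0.0, 1.0, -0.0]
contact_force: [0.9, -0.4, 0.7]
opening: 0.6
grasp_force: 0.0
```

Request:
step_arm:
  moves:
    - [[0,0,0],0,0]
    - [[0,0,0],0,0]
    - [[0,0,0],0,0]
    - [[0,0,0],0,0]
    - [[0,0,0],0,0]

```text
t: 24.85
position: [662.4, -88.6, 255.5]
eef_rot: [-0.0, 0.0, 1.0, -0.0]
contact_force: [0.8, -0.1, -0.5]
opening: 0.5
grasp_force: 0.0
```

Request:
step_arm:
  moves:
    - [[0,0,0],0,0]
    - [[0,0,0],0,0]
    - [[0,0,0],0,0]
    - [[0,0,0],0,0]
    - [[0,0,0],0,0]

```text
t: 25.27
position: [662.4, -88.7, 255.4]
eef_rot: [0.0, 0.0, 1.0, -0.0]
contact_force: [0.3, -0.4, -0.4]
opening: 0.3
grasp_force: 0.0
```

Request:
step_arm:
  moves:
    - [[0,0,0],0,0]
    - [[0,0,0],0,0]
    - [[0,0,0],0,0]
    - [[0,0,0],0,0]
    - [[0,0,0],0,0]

```text
t: 25.68
position: [662.4, -88.7, 255.4]
eef_rot: [0.0, 0.0, 1.0, -0.0]
contact_force: [0.3, 0.0, 0.1]
opening: 0.1
grasp_force: 0.0
```

Request:
step_arm:
  moves:
    - [[0,0,0],0,0]
    - [[0,0,0],0,0]
    - [[0,0,0],0,0]
    - [[0,0,0],0,0]
    - [[0,0,0],0,0]

```text
t: 26.1
position: [662.4, -88.7, 255.4]
eef_rot: [-0.0, 0.0, 1.0, -0.0]
contact_force: [-0.7, -0.9, -0.8]
opening: 0.3
grasp_force: 0.0
```

Request:
step_arm:
  moves:
    - [[0,0,0],0,0]
    - [[0,0,0],0,0]
    - [[0,0,0],0,0]
    - [[0,0,0],0,0]
    - [[0,0,0],0,0]

```text
t: 26.52
position: [662.4, -88.7, 255.4]
eef_rot: [-0.0, 0.0, 1.0, 0.0]
contact_force: [-0.6, -0.1, 0.1]
opening: 0.3
grasp_force: 0.0
```

Request:
step_arm:
  moves:
    - [[0,0,0],0,0]
    - [[0,0,0],0,0]
    - [[0,0,0],0,0]
    - [[0,0,0],0,0]
    - [[0,0,0],0,0]

```text
t: 26.93
position: [662.4, -88.6, 255.5]
eef_rot: [0.0, 0.0, 1.0, 0.0]
contact_force: [0.8, 0.4, -0.4]
opening: 0.7
grasp_force: 0.0
```

Request:
step_arm:
  moves:
    - [[0,0,0],0,0]
    - [[0,0,0],0,0]
    - [[0,0,0],0,0]
    - [[0,0,0],0,0]
    - [[0,0,0],0,0]

```text
t: 27.35
position: [662.4, -88.7, 255.4]
eef_rot: [-0.0, 0.0, 1.0, -0.0]
contact_force: [-0.3, 1.4, -0.3]
opening: 0.1
grasp_force: 0.0
```

Request:
step_arm:
  moves:
    - [[0,0,0],0,0]
    - [[0,0,0],0,0]
    - [[0,0,0],0,0]
    - [[0,0,0],0,0]
    - [[0,0,0],0,0]

```text
t: 27.77
position: [662.4, -88.7, 255.4]
eef_rot: [-0.0, 0.0, 1.0, -0.0]
contact_force: [-0.1, -0.1, 0.1]
opening: 0.8
grasp_force: 0.0
```

Request:
step_arm:
  moves:
    - [[0,0,0],0,0]
    - [[0,0,0],0,0]
    - [[0,0,0],0,0]
    - [[0,0,0],0,0]
    - [[0,0,0],0,0]

```text
t: 28.18
position: [662.4, -88.7, 255.5]
eef_rot: [0.0, 0.0, 1.0, -0.0]
contact_force: [0.5, 0.1, 0.9]
opening: 0.6
grasp_force: 0.0
```

```bash
python3 track.py scene; python3 -c "
from cell import r
for i in range(16): r.get_image('scene')"; python3 track.py scene
```

```text
28.183 scene {'blue': (195, 97, np.float64(-113.1)), 'terra': (206, 102, np.float64(-25.4)), 'white': (146, 93, np.float64(158.9))}
29.033 scene {'blue': (195, 97, np.float64(-113.1)), 'terra': (207, 102, np.float64(-25.5)), 'white': (146, 93, np.float64(158.9))}
```

The wheel is at rest: the tile headings didn't change over 0.85 s. The tiles are in place and nothing is being touched, so I'll hand in.

```bash
python3 -c "
from cell import r
print(r.job_done())"
```

```text
the job is handed in; nothing more can be done
None
```

The job is handed in, though no verdict came back: the wheel was set turning anticlockwise at about 1.3 rad/s, the blue tile was followed for about 6.5 s without a touch, and the wheel then ran out to rest with all three tiles in place.

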